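# Close the pickle warmer and seat its thermometer

## Task

Get the small pickle warmer on the jeweller's bench ready: set its steel lid squarely on the open tank, either way round, so that the lip drops inside the opening and the lid lies flat on the rim. Then take the dial thermometer out of the wooden stand and put its stem down through the port in the lid, easing it down without dropping or forcing it, until its collar rests on the port and it stands upright. Leave the other things on the bench where they are.

Things in the scene. Friction and masses are not known exactly. Their poses are not given: they have to be found in the camera images.
- warmer: Pickle warmer, fixed to the bench: white rectangular case 150 (its x) x 114 (its y) x 100 mm high, open at the top, with a steel tank inside; the opening is 122 (x) x 86 (y) mm, the rim 14 mm wide, the tank floor 14 mm up. A blue panel with a black dial is on its +x face. Origin: centre of the underside; z up. The rim is at z = 100 mm.
- lid: Loose steel lid, 0.25 kg, lying lip down on the bench: plate 140 (x) x 104 (y) x 4 mm at z = 8 to 12; under it a lip, outside 114 (x) x 78 (y), 8 mm deep, fits the tank opening with 4 mm play all round; black grip bar and square brass port boss on top. Origin: centre of the lip's lower edge, z up; when seated 92 mm above the warmer's origin, x either way along the warmer's x.
- lid_grip (a point): Point in the lid's black grip bar, on the lid's long centre line at x = -12, z = 30 mm in the lid's frame. The bar is 32 mm long (lid x), 16 mm thick (lid y) and spans z = 12 to 40 mm in the lid's frame; axes as the lid's.
- lid_port (a point): Mouth of the thermometer port: centre of the top face of the square brass boss (28 x 28 mm, 12 mm high) at x = +40, y = 0, z = 24 mm in the lid's frame; axes as the lid's. The hole is 9 mm wide, straight down through boss and lid, with a 2.5 mm chamfer at the mouth.
- stand: Wooden block, fixed to the bench, 110 (its x) x 60 (its y) x 80 mm high, with three vertical 10 mm holes in a line along its x at x = -36, 0 and +36 mm. The thermometer stands in the -36 mm hole, the middle one is empty, a doming punch stands in the +36 mm hole. Origin: centre of the underside; z up.
- thermometer: Dial thermometer, loose, 70 g, upright in the stand: steel stem 6 mm thick reaching 70 mm below the collar; brass collar 20 mm in diameter, 5 mm thick; neck 9 mm in diameter, 25 mm long; round steel dial head 40 mm in diameter, 14 mm thick (z = 30 to 44), white face up. Origin: on the axis at the collar's underside; z up along the stem, away from the tip.
- thermo_tip (a point): Lower end of the thermometer's stem, 70 mm below its origin on its axis (slightly pointed).
- thermo_dial (a point): Centre of the thermometer's round dial head, 37 mm above its origin: where to grip.
- punch: Bystander: dark steel doming punch standing in the wooden stand, collar 16 mm in diameter, ball top 16 mm in diameter reaching 29 mm above the block. Origin: underside of its collar, at the block's top.
- jar: Bystander: glass jar with a black cap, 60 mm in diameter, 70 mm high. Origin: centre of the underside.
- flask: Bystander: small brown bottle, 28 mm in diameter, 60 mm high. Origin: centre of the underside.
- pliers: Bystander: pliers lying flat, about 140 mm long along their x, 53 mm wide and 14 mm high. Origin: at the pivot, on the bench.
Mind the look-alikes: they are no part of the job. What is meant by the lid is not blue, orange or red, and is the larger of those in its own colour.

How it is judged:
On the way, in this order (a step that is already met when the one before it is completed fails the run):
1. the lid lies seated on the warmer, its lip inside the opening, with the thermometer not yet in the port (z of lid in the frame of warmer between 0.089 and 0.0945 m and horizontal distance between lid and warmer below 0.008 m and angle between the x axis of lid and the x axis of warmer, either way round below 0.12 rad and angle between lid's own z axis and vertical below 0.04 rad and distance between thermometer and lid_port above 0.08 m), for 0.2 s.
2. the stem goes at least 25 mm into the port of the seated lid (z of lid in the frame of warmer between 0.089 and 0.0945 m and horizontal distance between lid and warmer below 0.008 m and angle between the x axis of lid and the x axis of warmer, either way round below 0.12 rad and angle between lid's own z axis and vertical below 0.04 rad and horizontal distance between thermo_tip and lid_port below 0.008 m and z of thermo_tip in the frame of lid_port below -0.025 m).
At the end, for the whole second after the job is handed in: Lid flat on the warmer: within 8 mm of centre, origin 89 to 94.5 mm above the warmer's underside, square within 0.12 rad, tilt under 0.04 rad. Thermometer in the port: collar within 4 mm sideways and 3 mm in height of its mouth, tilt under 0.1 rad. Both at rest and let go (z of lid in the frame of warmer between 0.089 and 0.0945 m and horizontal distance between lid and warmer below 0.008 m and angle between the x axis of lid and the x axis of warmer, either way round below 0.12 rad and angle between lid's own z axis and vertical below 0.04 rad and horizontal distance between thermometer and lid_port below 0.004 m and z of thermometer in the frame of lid_port between -0.003 and 0.003 m and angle between thermometer's own z axis and vertical below 0.1 rad and linear speed of each of thermometer, lid below 0.02 m/s); the robot touches nothing.
It fails at once if the thermometer is dropped or forced against the lid (more than 30 N) (contact force between thermometer and lid above 30 N).
It fails at once if the punch is moved by more than 30 mm (distance of punch from where it was at the start of the episode above 0.03 m).
It fails at once if the jar is moved by more than 30 mm (distance of jar from where it was at the start of the episode above 0.03 m).
It fails at once if the flask is moved by more than 30 mm (distance of flask from where it was at the start of the episode above 0.03 m).
It fails at once if the pliers is moved by more than 30 mm (distance of pliers from where it was at the start of the episode above 0.03 m).
It also fails if it takes over 72 s, if anything falls off the work surface, if the arm or the gripper's body presses on something with over 40 N, if the wrist force passes 120 N, or if a joint passes its speed limit or range.

## Robot

A 7-joint arm with a two-finger parallel gripper is mounted at the origin on the work surface. World frame = base frame: x ahead of the robot, y to its left, z up, the work surface at z = 0. Lengths are in m, angles in rad, forces in N, time in s.
With the tool pointing down it reaches from about 0.35 to 0.9 m from the base axis. Payload 8.1 kg.
Tool frame: the origin (TCP) lies on the centre line of the jaws, within the pads' length; the fingertips stand 19 mm ahead of it and the grasp point (between the pads) is the TCP (arm.tip_reach is the distance from the TCP to the fingertips, in m); z points along the fingers, y is the line along which they close (so a half turn about z gives the same grasp; the last joint's range is limited). The gripper opens to 92 mm and grips with 3 to 60 N. Pads are 19 mm wide; open, the fingers measure 130 mm over their backs; the gripper's body (75 mm by 190 mm) begins 47 mm behind the grasp point.
Start: joints at [-1.397, 0.434, 0.025, 1.573, -0.012, 1.134, -0.075], TCP at [0.171, 0.601, 0.246] pointing down, gripper open.
Joint ranges: [-2.62, 2.62], [-0.44, 2.09], [-1.27, 1.32], [0.08, 2.57], [-1.32, 4.46], [0.12, 2], [-2.74, 2.74]. Speed limits (rad/s): [2.22, 2.22, 3.01, 3.01, 3.14, 3.14, 3.14].

## Interface

Orientations are given as a rotation vector (axis times angle).
In Python, from cell import arm gives the robot as it stands.
- The arm moves only by the tool arm_command, never from a script. Its argument "targets" is a list that holds one entry, the list of rows, each a list of 6 numbers: the shift along the tool's x, y, z in m, then the turn, a rotation vector about the tool's x, y, z in rad. A call has 1 to 10 rows; each row shifts and turns the commanded pose from where the row before left it, along the tool's axes as they then stand; what a row does not reach is not made up. A row lasts 1/8 s, in which the tool goes at most 62.5 mm and 10.7 degrees, less where a joint would pass 70% of its speed; a pose out of reach is approached as far as the arm can. A call with a gripper value outside its range is refused whole. "jaw" is the finger opening in m, from 0 to 0.0918, set as the call begins (left out, the last holds). The fingers move at their own pace and stop on an object; "newtons" is the grip in N (left out, the last holds). Time passes only in rows, so rows that do not move let the fingers close. It gives the time, the measured TCP pose, the force, the opening and the grip force at its end, in the units of the state.
- arm.observe(): the state, without advancing time (a new reading comes with each control period).
- arm.get_image(name): name is "scene" or "top"; returns a dict with "pixels" (420x560x3 uint8, red, green, blue), "z_map" (420x560 float32, m along the optical axis (not along the pixel's ray), 0 where there is no reading), "fx", "fy", "cx", "cy" (pixels), "dist" ([k1, k2, p1, p2, k3] as OpenCV has them; the pictures are not rectified), "xyz" and "rotation" of the camera in the world. Camera axes: x right, y down, z forward; pixel columns grow to the right and rows downward; lengths in m; the calibration is good to about 2 mm. A picture is of the moment at which its call begins.
- arm.sign_off(): hands the job in; it is judged then, once.
The state is a dict: "clock": time; "joints": joint angles; "dq": joint speeds; "joint_efforts": joint torques, N m; "position": TCP position; "ee_rot": TCP orientation; "force": force on the tool from outside, world axes, zero at the start; "ft_torque": the same for the moment, N m; "width": opening from 0.0 (shut) to 1.0 (fully open); "gripper_force": force on a finger pad.
Only numpy, scipy, OpenCV 4.12 (cv2) and the standard library are available. Lean on these libraries where they do the work, as an engineer would, in place of code of your own. Each camera call takes 0.05 s, during which the arm holds its last target. There are 200 camera calls.

## Working session

There is one attempt and no reset: what is moved stays moved. The work goes in short steps, Python scripts to look and compute and a tool call to move; the robot and the scene stay as the last step left them, time stands still between calls to the robot, and variables do not carry over. Pictures are saved under pics/ and viewed, at most 10 in all, crops included, and the job is handed in when it is done.

Besides the shell and the picture viewer there is one more tool, called after "Request:" as a command line: name --argument value ..., lists and objects as JSON in quotes. arm_command: Moves the arm, as the interface text tells. Its arguments: {"type":"object","properties":{"targets":{"type":"array","items":{"type":"array","items":{"type":"array","items":{"type":"number"}}}},"jaw":{"type":"number"},"newtons":{"type":"number"}},"required":["targets"]}

```bash
mkdir -p pics; cat > h.py <<'E'
import numpy as np,cv2,pickle
from scipy.spatial.transform import Rotation as R
def rot(m):
    m=np.array(m,float)
    if m.shape==(3,3): return m
    return R.from_rotvec(m).as_matrix() if m.size==3 else R.from_quat(m).as_matrix()
def cloud(im):
    z=im["z_map"]; h,w=z.shape
    u,v=np.meshgrid(np.arange(w),np.arange(h))
    K=np.array([[im["fx"],0,im["cx"]],[0,im["fy"],im["cy"]],[0,0,1]])
    n=cv2.undistortPoints(np.stack([u,v],-1).reshape(-1,1,2).astype(np.float64),K,np.array(im["dist"],float)).reshape(h,w,2)
    P=np.dstack([n[...,0]*z,n[...,1]*z,z])
    P=P@rot(im["rotation"]).T+np.array(im["xyz"]); P[z==0]=np.nan
    return P
E
python3 - <<'E'
from cell import arm
from h import *
for n in("top","scene"):
    im=arm.get_image(n); pickle.dump(im,open(n+".pkl","wb"))
    cv2.imwrite(f"pics/{n}0.png",cv2.resize(im["pixels"][...,::-1],(784,588)))
    print(n,im["xyz"],im["rotation"],im["fx"],(im["z_map"]>0).mean())
print(arm.observe())
E
```

```text
top [ 0.50084477 -0.00154661  1.03113089] [-2.16678609  2.19846485 -0.09999381] 384.5965685700604 0.9957525510204082
scene [ 1.14476354 -0.11511485  0.64404848] [-1.89260573 -1.53083164  0.67629828] 401.10267439597123 0.9958630952380952
{'clock': 0.1, 'joints': array([-1.39657073,  0.43515977,  0.02496389,  1.57399531, -0.01157547,
        1.1339939 , -0.0750971 ]), 'dq': array([ 1.94851301e-04, -2.34469617e-03,  7.61716506e-05, -3.22994858e-03,
        1.55333630e-06, -9.33453556e-04, -3.10610905e-04]), 'joint_efforts': array([ 3.27296926e-03, -6.69119883e+01,  9.87929218e-01, -3.15142822e+01,
       -6.05577766e-02,  3.75546212e-02,  5.21454513e-05]), 'position': array([0.17074873, 0.60078132, 0.24502348]), 'ee_rot': array([-4.33516180e-01, -3.11148832e+00,  2.21641760e-03]), 'force': array([-0.12825723,  0.31689652,  0.12538176]), 'ft_torque': array([-0.0485235 ,  0.04893318, -0.02008317]), 'gripper_force': 0.0, 'width': 0.9978242306903354}
```

View pics/top0.png

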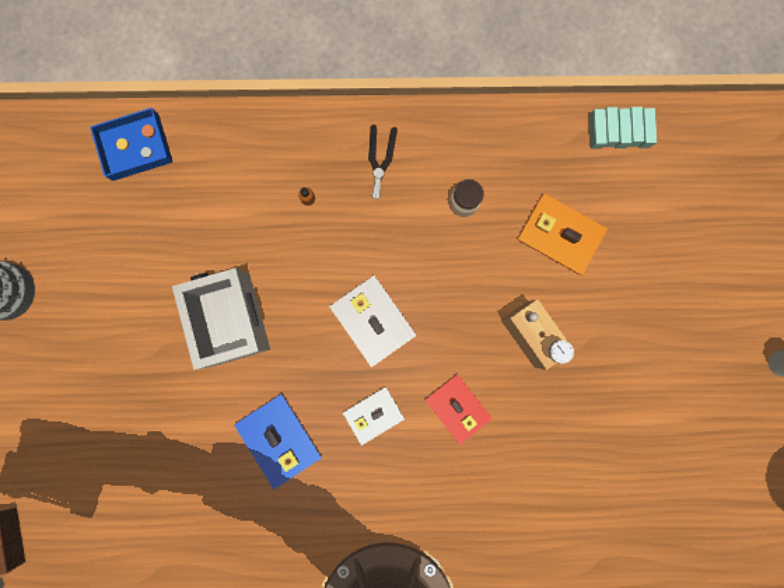

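View pics/scene0.png

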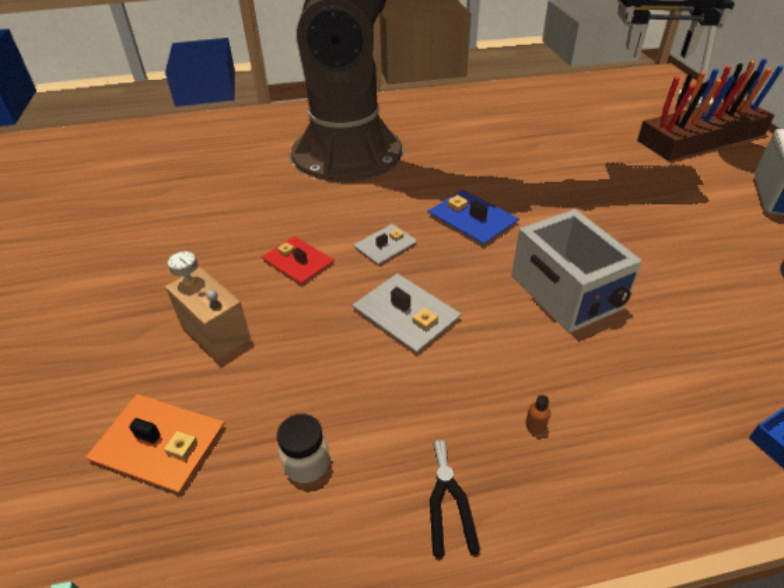

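The lids are silver large at (372,321), silver small (373,416), blue (278,440), orange (563,235) and red (458,408). The one meant is the large silver one, as it is the larger of its colour and not blue, orange or red. The thermometer is at (561,351), the stand at (540,333) and the warmer at (222,317). Next I measure them and check the lid in a crop.

```bash
cat > m.py <<'E'
from h import *
im=pickle.load(open("top.pkl","rb")); P=cloud(im); px=im["pixels"].astype(int)
V,U=np.mgrid[0:420,0:560]
def win(u0,v0,u1,v1): return (U>u0/1.4)&(U<u1/1.4)&(V>v0/1.4)&(V<v1/1.4)
def rect(m,name):
    n,l,s,c=cv2.connectedComponentsWithStats(m.astype(np.uint8)); k=1+s[1:,4].argmax(); m=l==k
    p=P[m]; r=cv2.minAreaRect((p[:,:2]*1000).astype(np.float32))
    print(name,m.sum(),"rect",np.round(r[0],1),np.round(r[1],1),round(r[2],2),"z",np.round(np.median(p[:,2]),4),"mean",np.round(p.mean(0),4))
z=P[...,2]
b=win(420,210,460,260); print("bench z",np.nanmedian(z[win(640,350,720,450)]),np.nanmedian(z[win(420,350,480,370)]))
rect(win(320,265,425,375)&(z>.007),"lid")
rect(win(320,265,425,375)&(z>.033),"grip")
rect(win(320,265,425,375)&(z>.018)&(z<.029),"boss")
rect(win(320,265,425,375)&(px[...,0]-px[...,2]>60)&(z>.008),"bossC")
rect(win(160,255,285,380)&(z>.09),"rim")
rect(win(490,285,590,380)&(z>.07)&(z<.085),"standtop")
rect(win(490,285,590,380)&(z>.11),"dial")
rect(win(515,305,545,330)&(z>.088),"punch")
for n,w in(("white small",win(335,380,410,450)),):
    rect(w&(z>.007),n)
for n,w in (("jar",win(440,170,495,220)),("flask",win(290,180,320,210)),("pliers",win(360,115,405,205))): rect(w&(z>.01),n)
E
python3 m.py
python3 -c "
from h import *
im=pickle.load(open('top.pkl','rb'))['pixels'][...,::-1]
a=cv2.resize(im[190:320,230:310],None,fx=4.5,fy=4.5,interpolation=2);b=cv2.resize(im[200:275,345:420],None,fx=5.8,fy=5.8,interpolation=2)
c=np.zeros((max(a.shape[0],b.shape[0]),a.shape[1]+b.shape[1],3),np.uint8);c[:a.shape[0],:a.shape[1]]=a;c[:b.shape[0],a.shape[1]:]=b
cv2.imwrite('pics/crop1.png',c);print(c.shape)"
```

```text
bench z 0.0005205358659279291 0.0006577652540658008
lid 2064 rect [533.   18.2] [140.2 104. ] 34.26 z 0.0127 mean [0.5323 0.018  0.0141]
grip 75 rect [522.7  11.5] [30.8 15.6] 34.82 z 0.04 mean [0.5229 0.0118 0.04  ]
boss 107 rect [565.7  40.6] [27.8 27.8] 34.16 z 0.0245 mean [0.5658 0.0408 0.0244]
bossC 116 rect [566.4  41.1] [29.5 29.3] 33.42 z 0.0243 mean [0.5658 0.0407 0.0237]
rim 1382 rect [537.9 288.6] [150.2 115.7] 15.62 z 0.1004 mean [0.5383 0.2889 0.1   ]
standtop 883 rect [ 502.5 -281.4] [110.7  61.2] 33.5 z 0.0804 mean [ 0.5072 -0.2743  0.0802]
dial 246 rect [ 472.3 -300.5] [40.  37.6] 89.89 z 0.125 mean [ 0.4727 -0.2997  0.1244]
punch 36 rect [ 532.4 -260.6] [14.5 14.3] 0.08 z 0.1066 mean [ 0.5324 -0.2602  0.1067]
white small 767 rect [355.  19.] [69.7 93.9] 29.97 z 0.0091 mean [0.3551 0.0201 0.0105]
jar 503 rect [ 758.2 -159.1] [56.6 54.8] 6.1 z 0.0693 mean [ 0.7542 -0.1574  0.0598]
flask 108 rect [768.4 139. ] [20.4 26.2] 39.97 z 0.0394 mean [0.7667 0.1381 0.0416]
pliers 347 rect [841.2   4.6] [ 50.9 143.3] 78.64 z 0.0128 mean [0.8493 0.     0.013 ]
(585, 795, 3)
```

View pics/crop1.png

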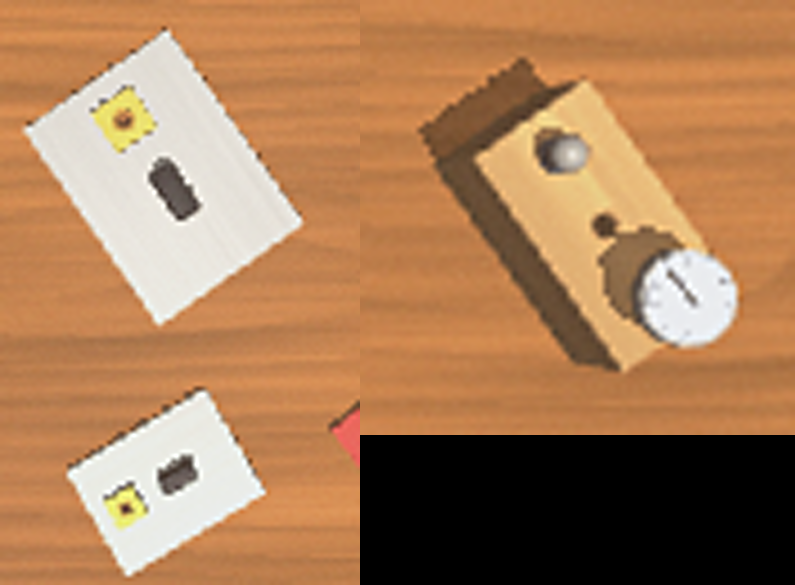

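The crop confirms it: the large silver lid has its boss at the upper left (crop 123,118) and its bar at (175,190). The thermometer stands at the lower right end of the stand and the punch at the upper left. I'll write a planner that gives the relative tool moves.

```bash
cat > plan.py <<'E'
import sys
from h import *
from cell import arm
x,y,z,yaw=map(float,sys.argv[1:5])   # target, yaw of tool y (deg)
s=arm.observe(); T=rot(s["ee_rot"]); a=np.radians(yaw)
yy=np.array([np.cos(a),np.sin(a),0]); zz=np.array([0,0,-1.]); G=np.c_[np.cross(yy,zz),yy,zz]
rv=R.from_matrix(T.T@G).as_rotvec(); d=np.array([x,y,z])-s["position"]
print("pos",s["position"].round(4),"shift(now)",(T.T@d).round(4),"turn",rv.round(4),"shift(after turn)",(G.T@d).round(4),
"j",s["joints"].round(2),"F",s["force"].round(1),"w",round(s["width"]*91.8,1),"clk",round(s["clock"],1),"yaw",np.degrees(np.arctan2(T[1,1],T[0,1])).round(2))
E
python3 plan.py .5231 .0114 .15 -55.7
```

```text
pos [0.1707 0.6008 0.245 ] shift(now) [-0.5    -0.4705  0.0958] turn [-6.0000e-04  1.7000e-03  2.2661e+00] shift(after turn) [-0.0411  0.6854  0.095 ] j [-1.4   0.44  0.02  1.57 -0.01  1.13 -0.08] F [-0.1  0.3  0.1] w 91.6 clk 0.1 yaw 74.14
```

Request:
arm_command --targets '[[[-0.035,-0.033,0.005,0,0,0],[-0.035,-0.033,0.005,0,0,0],[-0.035,-0.033,0.005,0,0,0],[-0.035,-0.033,0.005,0,0,0],[-0.035,-0.033,0.005,0,0,0],[-0.035,-0.033,0.005,0,0,0],[-0.035,-0.033,0.005,0,0,0],[-0.035,-0.033,0.005,0,0,0],[-0.035,-0.033,0.005,0,0,0],[-0.035,-0.033,0.005,0,0,0]]]'

```text
clock: 1.35
position: [0.4177, 0.1866, 0.1955]
ee_rot: [-0.433, -3.111, -0.0]
force: [1.4, 0.5, -0.3]
width: 1.0
gripper_force: 0.0
```

Request:
arm_command --targets '[[[-0.035,-0.033,0.005,0,0,0],[-0.035,-0.033,0.005,0,0,0],[-0.035,-0.033,0.005,0,0,0],[-0.035,-0.033,0.005,0,0,0],[0,0,0,0,0,0.16],[0,0,0,0,0,0.16],[0,0,0,0,0,0.16],[0,0,0,0,0,0.16],[0,0,0,0,0,0.16],[0,0,0,0,0,0.16]]]'

```text
clock: 2.6
position: [0.5156, 0.0229, 0.1755]
ee_rot: [-1.828, -2.555, 0.001]
force: [0.5, -0.3, 0.7]
width: 0.998
gripper_force: 0.0
```

Request:
arm_command --targets '[[[0,0,0,0,0,0.16],[0,0,0,0,0,0.16],[0,0,0,0,0,0.16],[0,0,0,0,0,0.16],[0,0,0,0,0,0.16],[0,0,0,0,0,0.16],[0,0,0,0,0,0.16],[0,0,0,0,0,0.16],[0,0,0,0,0,0],[0,0,0,0,0,0]]]'

```text
clock: 3.85
position: [0.5158, 0.0229, 0.1756]
ee_rot: [-2.988, -0.971, 0.0]
force: [-0.4, -0.0, 0.2]
width: 0.999
gripper_force: 0.0
```

```bash
python3 plan.py .5231 .0114 .035 -55.7
```

```text
pos [0.5158 0.0229 0.1756] shift(now) [-0.0008  0.0137  0.1406] turn [-0.0001  0.0003  0.0298] shift(after turn) [-0.0004  0.0137  0.1406] j [-0.79  0.43  0.88  1.97 -0.41  0.93 -0.64] F [-0.4 -0.   0.2] w 91.7 clk 3.9 yaw -54.0
```

Request:
arm_command --targets '[[[0,0.0137,0.02,0,0,0.03],[0,0,0.03,0,0,0],[0,0,0.03,0,0,0],[0,0,0.03,0,0,0],[0,0,0.02,0,0,0],[0,0,0.01,0,0,0],[0,0,0,0,0,0]]]'

```text
clock: 4.72
position: [0.5237, 0.0116, 0.0356]
ee_rot: [-3.003, -0.922, 0.001]
force: [-0.4, 0.2, -0.4]
width: 0.996
gripper_force: 0.0
```

Request:
arm_command --targets '[[[0,0,0,0,0,0],[0,0,0,0,0,0],[0,0,0,0,0,0],[0,0,0,0,0,0],[0,0,0,0,0,0],[0,0,0,0,0,0],[0,0,0,0,0,0],[0,0,0,0,0,0]]]' --jaw 0 --newtons 40

```text
clock: 5.72
position: [0.5238, 0.0118, 0.0357]
ee_rot: [-3.004, -0.92, 0.0]
force: [-0.6, 0.5, 1.9]
width: 0.176
gripper_force: 0.6
```

```bash
python3 plan.py .5231 .0114 .18 -74.4
```

```text
pos [0.5238 0.0118 0.0357] shift(now) [-8.000e-04 -1.000e-04 -1.443e-01] turn [-2.000e-04  1.000e-04  3.223e-01] shift(after turn) [-0.0008  0.0002 -0.1443] j [-0.6   0.64  0.67  2.06 -0.65  0.66 -0.46] F [-0.6  0.5  1.9] w 16.1 clk 5.7 yaw -55.93
```

Request:
arm_command --targets '[[[0,0,0,0,0,0],[0,0,0,0,0,0],[0,0,-0.01,0,0,0],[0,0,-0.02,0,0,0],[0,0,-0.03,0,0,0],[0,0,-0.03,0,0,0],[0,0,-0.03,0,0,0],[0,0,-0.02,0,0,0.1],[0,0,0,0,0,0.12],[0,0,0,0,0,0.1]]]'

```text
clock: 6.98
position: [0.5237, 0.0118, 0.1765]
ee_rot: [-3.112, -0.424, -0.001]
force: [0.1, 0.7, -2.4]
width: 0.172
gripper_force: 40.0
```

```bash
python3 - <<'E'
from h import *
from cell import arm
im=arm.get_image("top"); pickle.dump(im,open("top2.pkl","wb"))
im2=arm.get_image("scene")["pixels"][...,::-1]
cv2.imwrite("pics/lift.png",np.hstack([im["pixels"][150:400,100:350,::-1],im2[0:250,200:450]]))
E
python3 plan.py .5263 .2852 .18 -74.4
```

```text
pos [0.5236 0.0117 0.1761] shift(now) [ 0.0764 -0.2626 -0.004 ] turn [0.0001 0.0001 0.001 ] shift(after turn) [ 0.0761 -0.2627 -0.0039] j [-0.82  0.48  0.98  1.96 -0.49  0.96 -0.9 ] F [-0.1  0.4 -2.1] w 15.6 clk 7.1 yaw -74.34
```

View pics/lift.png

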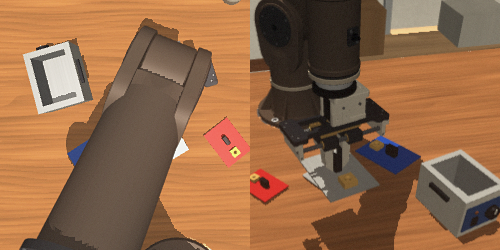

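The lid is held level. I carry it over the warmer.

Request:
arm_command --targets '[[[0.005,-0.02,0,0,0,0],[0.01,-0.033,0,0,0,0],[0.01,-0.033,0,0,0,0],[0.01,-0.033,0,0,0,0],[0.01,-0.033,0,0,0,0],[0.01,-0.033,0,0,0,0],[0.01,-0.033,0,0,0,0],[0.006,-0.025,0,0,0,0],[0.005,-0.02,0,0,0,0],[0,0,0,0,0,0]]]'

```text
clock: 8.32
position: [0.5253, 0.2871, 0.1755]
ee_rot: [-3.111, -0.436, 0.001]
force: [-0.1, -0.1, -2.4]
width: 0.169
gripper_force: 40.0
```

```bash
python3 plan.py .527 .2854 .138 -74.4
```

```text
pos [0.5253 0.2871 0.1755] shift(now) [0.0012 0.0021 0.0375] turn [-0.0001  0.0003  0.0061] shift(after turn) [0.0012 0.0021 0.0375] j [-1.2   0.61  0.95  1.78 -0.57  1.06 -1.34] F [-0.1 -0.1 -2.4] w 15.5 clk 8.3 yaw -74.05
```

Request:
arm_command --targets '[[[0.0012,0.0021,0.01,0,0,0.006],[0,0,0.015,0,0,0],[0,0,0.01,0,0,0],[0,0,0.002,0,0,0],[0,0,0,0,0,0]]]'

```text
clock: 8.95
position: [0.5275, 0.2836, 0.1386]
ee_rot: [3.113, 0.42, -0.0]
force: [-0.6, 0.1, -1.9]
width: 0.171
gripper_force: 40.0
```

```bash
python3 - <<'E'
from h import *
from cell import arm
a=arm.get_image("top"); pickle.dump(a,open("t3.pkl","wb"))
b=arm.get_image("scene");pickle.dump(b,open("s3.pkl","wb"))
c=[cv2.resize(x[:,:,::-1],(390,390),interpolation=2) for x in(a["pixels"][170:290,100:220],b["pixels"][120:240,340:460])]
cv2.imwrite("pics/above.png",np.hstack(c))
E
python3 plan.py .527 .2854 .127 -74.4
```

```text
pos [0.5277 0.2838 0.1391] shift(now) [-0.0003 -0.0017  0.0121] turn [-0.0001 -0.0006 -0.0037] shift(after turn) [-0.0003 -0.0017  0.0121] j [-1.17  0.65  0.92  1.81 -0.61  0.99 -1.3 ] F [-0.1 -0.2 -2.6] w 15.7 clk 9.1 yaw -74.61
```

View pics/above.png

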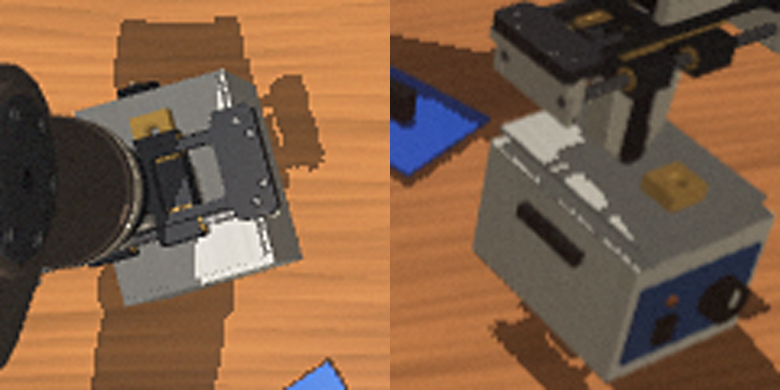

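The lid is over the tank and looks square. The boss is visible in the scene crop at (675,187), so I use it to check the alignment.

```bash
python3 - <<'E'
from h import *
b=pickle.load(open("s3.pkl","rb"));P=cloud(b);px=b["pixels"].astype(int)
m=np.zeros(px.shape[:2],bool);m[165:190,415:440]=1
z=P[...,2]
k=m&(z>.122)&(z<.135); p=P[k];r=cv2.minAreaRect((p[:,:2]*1000).astype(np.float32))
print(k.sum(),r,np.median(p[:,2]))
m[:]=0;m[120:240,340:460]=1
k=m&(z>.108)&(z<.119)
print(np.median(z[k]),k.sum())
p=P[k]; A=np.c_[p[:,:2],np.ones(len(p))];s=np.linalg.lstsq(A,p[:,2],rcond=None)[0];print("slope",s)
# same camera's view of rim before
a=pickle.load(open("scene.pkl","rb"));Q=cloud(a);zz=Q[...,2]
k=m&(zz>.095)&(zz<.105);r=cv2.minAreaRect((Q[k][:,:2]*1000).astype(np.float32));print("rim scene",r,np.median(zz[k]))
E
```

```text
185 ((569.0451049804688, 295.0539245605469), (51.562339782714844, 28.601058959960938), 15.217835426330566) 0.12901292443450219
0.11753414301713039 1357
slope [-0.00548948  0.00453407  0.11913702]
rim scene ((540.5350952148438, 291.1456604003906), (152.47142028808594, 119.03961181640625), 15.539457321166992) 0.10237513026945871
```

Request:
arm_command --targets '[[[-0.0003,-0.0017,0,0,0,-0.004],[0,0,0.002,0,0,0],[0,0,0.002,0,0,0],[0,0,0.002,0,0,0],[0,0,0.002,0,0,0],[0,0,0.002,0,0,0],[0,0,0.001,0,0,0],[0,0,0,0,0,0]]]'

```text
clock: 10.05
position: [0.5267, 0.2854, 0.1278]
ee_rot: [-3.112, -0.427, -0.0]
force: [-0.0, -0.4, -1.4]
width: 0.171
gripper_force: 40.0
```

```bash
python3 plan.py .527 .2854 .1277 -74.4
```

```text
pos [0.5267 0.2854 0.1278] shift(now) [0.0003 0.     0.0001] turn [-0.     -0.0002  0.0004] shift(after turn) [0.0003 0.     0.0001] j [-1.17  0.66  0.91  1.82 -0.63  0.97 -1.29] F [-0.  -0.4 -1.4] w 15.7 clk 10.1 yaw -74.38
```

Force is easing as the rim takes the weight. I lower another 1 mm and then release.

Request:
arm_command --targets '[[[0,0,0.0005,0,0,0],[0,0,0.0005,0,0,0],[0,0,0,0,0,0]]]'

```text
clock: 10.42
position: [0.5268, 0.2854, 0.1277]
ee_rot: [-3.112, -0.427, -0.0]
force: [-4.6, -1.7, 10.6]
width: 0.171
gripper_force: 40.0
```

Request:
arm_command --targets '[[[0,0,0,0,0,0],[0,0,0,0,0,0],[0,0,0,0,0,0],[0,0,0,0,0,0],[0,0,-0.01,0,0,0],[0,0,-0.03,0,0,0],[0,0,-0.03,0,0,0],[0,0,-0.03,0,0,0],[0,0,-0.03,0,0,0],[0,0,0,0,0,0]]]' --jaw 0.07

```text
clock: 11.68
position: [0.528, 0.2853, 0.2595]
ee_rot: [-3.111, -0.426, -0.006]
force: [0.4, 0.3, 0.1]
width: 0.761
gripper_force: 0.0
```

```bash
python3 plan.py .4724 -.3007 .255 -56.5
```

```text
pos [0.528  0.2853 0.2595] shift(now) [-0.2113  0.5495  0.003 ] turn [-0.0005 -0.0044 -0.3123] shift(after turn) [-0.3698  0.458   0.0045] j [-1.25  0.53  1.03  1.67 -0.48  1.21 -1.41] F [0.4 0.3 0.1] w 69.9 clk 11.7 yaw -74.39
```

Request:
arm_command --targets '[[[-0.0075,0.0195,0,0,0,0],[-0.016,0.042,0,0,0,0],[-0.016,0.042,0,0,0,0],[-0.016,0.042,0,0,0,0],[-0.016,0.042,0,0,0,0],[-0.016,0.042,0,0,0,0],[-0.016,0.042,0,0,0,0],[-0.016,0.042,0,0,0,0],[-0.016,0.042,0,0,0,0],[-0.016,0.042,0,0,0,0]]]'

```text
clock: 12.92
position: [0.4858, -0.1404, 0.2558]
ee_rot: [-3.112, -0.426, 0.003]
force: [-0.1, 0.3, 0.4]
width: 0.762
gripper_force: 0.0
```

Request:
arm_command --targets '[[[-0.016,0.042,0,0,0,0],[-0.016,0.042,0,0,0,0],[-0.016,0.042,0,0,0,0],[-0.008,0.022,0,0,0,0],[0,0,0,0,-0.004,-0.156],[0,0,0,0,0,-0.156],[0,0,0,0,0,0]]]'

```text
clock: 13.8
position: [0.472, -0.2964, 0.256]
ee_rot: [-3.008, -0.901, 0.008]
force: [-0.0, 0.0, 0.9]
width: 0.76
gripper_force: 0.0
```

```bash
python3 plan.py .4724 -.3007 .118 -56.5; python3 - <<'E'
from h import *
from cell import arm
a=arm.get_image("top"); pickle.dump(a,open("t4.pkl","wb"))
P=cloud(a);z=P[...,2]
def win(u0,v0,u1,v1):
    m=np.zeros(z.shape,bool);m[int(v0/1.4):int(v1/1.4),int(u0/1.4):int(u1/1.4)]=1;return m
w=win(160,255,285,380)
def rc(m,n):
    k,l,s,c=cv2.connectedComponentsWithStats(m.astype(np.uint8));m=l==1+s[1:,4].argmax()
    r=cv2.minAreaRect((P[m][:,:2]*1000).astype(np.float32));print(n,np.round(r[0],1),np.round(r[1],1),round(r[2],1),np.median(z[m]).round(4))
rc(w&(z>.1025),"lid");rc(w&(z>.112)&(z<.1215),"boss");rc(w&(z>.126),"grip")
k=w&(z>.1025)&(z<.108);p=P[k];A=np.c_[p[:,:2],np.ones(len(p))];print("slope",np.linalg.lstsq(A,p[:,2],rcond=None)[0])
cv2.imwrite("pics/seat.png",cv2.resize(a["pixels"][170:290,100:220,::-1],(480,480),interpolation=2))
E
```

```text
pos [ 0.472  -0.2964  0.256 ] shift(now) [-0.0014  0.0042  0.138 ] turn [-0.0025  0.0044 -0.0024] shift(after turn) [-0.002   0.0039  0.138 ] j [-0.19  0.42  0.93  1.77 -0.36  1.14 -0.14] F [-0.   0.   0.9] w 69.8 clk 13.8 yaw -56.64
lid [537.  287.8] [146.9 112.3] 15.2 0.1049
boss [576.1 298.1] [28.1 29.3] 14.3 0.1164
grip [526. 284.] [31.7 15.9] 18.2 0.1318
slope [ 0.00093562 -0.00118432  0.10456877]
```

View pics/seat.png

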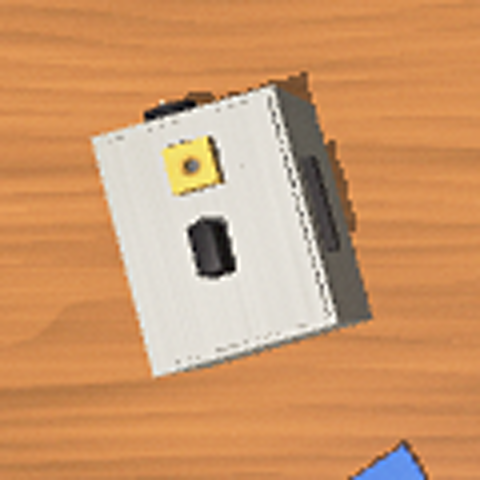

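The lid lies flat and seated: the plate reads 104.9 mm, the slope is nearly zero, and the boss is at crop (191,165). I go down to the dial.

Request:
arm_command --targets '[[[-0.0014,0.0042,0.02,-0.0025,0.0044,0],[0,0,0.03,0,0,0],[0,0,0.03,0,0,0],[0,0,0.02,0,0,0],[0,0,0,0,0,0]]]'

```text
clock: 14.48
position: [0.4736, -0.2997, 0.1553]
ee_rot: [-3.009, -0.901, 0.003]
force: [-0.1, 0.9, 0.9]
width: 0.761
gripper_force: 0.0
```

```bash
python3 plan.py .4724 -.3007 .118 -56.5; python3 - <<'E'
from h import *
a=pickle.load(open("t4.pkl","rb"))
K=np.array([[a["fx"],0,a["cx"]],[0,a["fy"],a["cy"]],[0,0,1]])
def ray(u,v,z):
    n=cv2.undistortPoints(np.array([[[u,v]]],float),K,np.array(a["dist"],float))[0,0]
    d=rot(a["rotation"])@np.r_[n,1];o=np.array(a["xyz"]);return o+d*(z-o[2])/d[2]
g=cv2.cvtColor(a["pixels"],cv2.COLOR_RGB2GRAY)[205:218,141:154].astype(int);print(g)
for u,v in((147.4,211.2),(147.7,211.5)): print(ray(u,v,.1165))
E
```

```text
pos [ 0.4736 -0.2997  0.1553] shift(now) [-0.0014  0.0002  0.0373] turn [-0.0011  0.0017 -0.0031] shift(after turn) [-0.0015  0.0002  0.0373] j [-0.11  0.53  0.84  1.89 -0.48  0.94 -0.03] F [-0.1  0.9  0.9] w 69.9 clk 14.5 yaw -56.68
[[221 224 223 221 115 173 173 216 216 219 224  54 102]
 [220 143 175 219 217 216 219 219 218 219 225 146  87]
 [217 215 217 218 220 220 218 218 217 216 220 150  61]
 [215 219 219 217 218 210 212 215 217 217 219 223  56]
 [216 216 216 216 210 201 152 175 199 216 217 222 101]
 [216 214 214 212 190 111  98 130 159 204 219 221 144]
 [218 213 214 209 187  60 116 123 136 204 216 220 189]
 [217 213 213 219 177 116  91 120 157 212 218 219 226]
 [222 214 214 216 195 148 143 167 200 220 218 219 224]
 [222 215 216 217 219 220 210 219 218 218 218 220 224]
 [223 219 216 214 217 218 219 221 221 222 223 222 167]
 [222 220 216 217 218 220 224 223 197 161 124 158 147]
 [222 224 218 220 220 162 150  92 159 145 228 227 222]]
[0.5752512  0.29754995 0.1165    ]
[0.57452496 0.29682838 0.1165    ]
```

Request:
arm_command --targets '[[[-0.0014,0.0002,0.017,-0.001,0.002,0],[0,0,0.015,0,0,0],[0,0,0.005,0,0,0],[0,0,0,0,0,0],[0,0,0,0,0,0]]]'

```text
clock: 15.1
position: [0.4742, -0.3015, 0.1201]
ee_rot: [3.006, 0.905, 0.006]
force: [-0.2, 0.5, 0.4]
width: 0.763
gripper_force: 0.0
```

```bash
python3 plan.py .4724 -.3007 .118 -56.5
```

```text
pos [ 0.4742 -0.3015  0.1201] shift(now) [-0.0011 -0.0016  0.0021] turn [ 0.0031 -0.0029 -0.0001] shift(after turn) [-0.0011 -0.0016  0.0021] j [-0.07  0.57  0.8   1.92 -0.54  0.87  0.01] F [-0.2  0.5  0.4] w 70.0 clk 15.1 yaw -56.5
```

Request:
arm_command --targets '[[[-0.0011,-0.0016,0.002,0.003,-0.003,0],[0,0,0,0,0,0],[0,0,0,0,0,0]]]'

```text
clock: 15.48
position: [0.4723, -0.3005, 0.1178]
ee_rot: [-3.008, -0.906, 0.001]
force: [-0.6, 0.2, 0.1]
width: 0.763
gripper_force: 0.0
```

```bash
python3 plan.py .4724 -.3007 .118 -56.5
```

```text
pos [ 0.4723 -0.3005  0.1178] shift(now) [-0.      0.0003 -0.0002] turn [-0.0003  0.0004  0.0001] shift(after turn) [-0.      0.0003 -0.0002] j [-0.07  0.58  0.8   1.92 -0.54  0.87  0.01] F [-0.6  0.2  0.1] w 70.0 clk 15.5 yaw -56.49
```

Request:
arm_command --targets '[[[0,0,0,0,0,0],[0,0,0,0,0,0],[0,0,0,0,0,0],[0,0,0,0,0,0],[0,0,0,0,0,0],[0,0,0,0,0,0],[0,0,0,0,0,0],[0,0,0,0,0,0]]]' --jaw 0 --newtons 15

```text
clock: 16.48
position: [0.4722, -0.3005, 0.1177]
ee_rot: [-3.008, -0.905, 0.001]
force: [0.3, -0.4, -0.8]
width: 0.43
gripper_force: 15.0
```

```bash
python3 plan.py .4724 -.3007 .265 -56.5; python3 -c "
from cell import arm;print(arm.observe()['gripper_force'])"
```

```text
pos [ 0.4722 -0.3005  0.1177] shift(now) [-0.      0.0002 -0.1473] turn [-0.0004  0.0005  0.    ] shift(after turn) [ 0.      0.0003 -0.1473] j [-0.07  0.58  0.8   1.92 -0.54  0.87  0.01] F [ 0.3 -0.4 -0.8] w 39.4 clk 16.5 yaw -56.5
14.999995976686478
```

Gripped at about 40 mm. I lift straight up.

Request:
arm_command --targets '[[[0,0,-0.005,0,0,0],[0,0,-0.015,0,0,0],[0,0,-0.02,0,0,0],[0,0,-0.02,0,0,0],[0,0,-0.025,0,0,0],[0,0,-0.025,0,0,0],[0,0,-0.025,0,0,0],[0,0,-0.015,0,0,0],[0,0,0,0,0,0],[0,0,0,0,0,0]]]'

```text
clock: 17.73
position: [0.472, -0.3001, 0.267]
ee_rot: [-3.007, -0.905, 0.002]
force: [-0.3, 1.1, -1.3]
width: 0.429
gripper_force: 15.0
```

```bash
python3 plan.py .576 .2983 .265 -74.4; python3 - <<'E'
from h import *
from cell import arm
b=arm.get_image("scene");pickle.dump(b,open("s5.pkl","wb"))
cv2.imwrite("pics/held.png",cv2.resize(b["pixels"][60:280,60:260,::-1],(600,600*220//200*10//11),interpolation=2))
E
```

```text
pos [ 0.472  -0.3001  0.267 ] shift(now) [ 0.4171 -0.4415  0.0023] turn [-0.0014  0.0011  0.3126] shift(after turn) [ 0.2611 -0.5484  0.002 ] j [-0.19  0.41  0.94  1.75 -0.36  1.16 -0.14] F [-0.3  1.1 -1.3] w 39.4 clk 17.7 yaw -56.49
```

View pics/held.png

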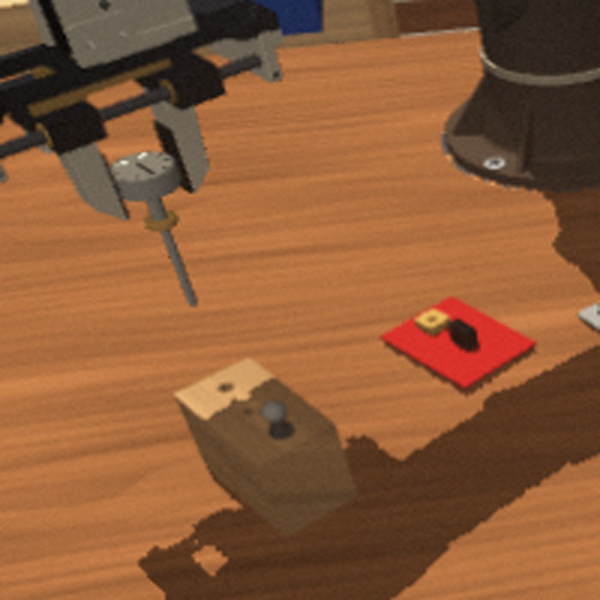

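The thermometer is out and held, with its tip at crop (193,303). I check that it hangs vertical.

```bash
python3 - <<'E'
from h import *
b=pickle.load(open("s5.pkl","rb"));P=cloud(b)
m=np.zeros(P.shape[:2],bool);m[144:175,112:130]=1
p=P[m&(P[...,2]>.14)&(P[...,2]<.235)];p=p[np.hypot(p[:,0]-.472,p[:,1]+.300)<.03]
print(len(p))
for lo in np.arange(.15,.235,.01):
    q=p[(p[:,2]>=lo)&(p[:,2]<lo+.01)]
    if len(q): print(round(lo,3),q.mean(0).round(4),len(q))
print(np.polyfit(p[:,2],p[:,0],1),np.polyfit(p[:,2],p[:,1],1))
E
```

```text
100
0.16 [ 0.4757 -0.2985  0.1665] 10
0.17 [ 0.4763 -0.2987  0.1751] 14
0.18 [ 0.4758 -0.2987  0.1856] 16
0.19 [ 0.476  -0.2986  0.1956] 12
0.2 [ 0.4755 -0.2985  0.2048] 17
0.21 [ 0.4752 -0.2986  0.2151] 17
0.22 [ 0.4756 -0.2986  0.2244] 11
0.23 [ 0.4829 -0.2991  0.233 ] 3
[0.00983485 0.47400459] [-0.00045104 -0.298534  ]
```

Vertical. I carry it over the port.

Request:
arm_command --targets '[[[0.017,-0.018,0,0,0,0],[0.035,-0.037,0,0,0,0],[0.035,-0.037,0,0,0,0],[0.035,-0.037,0,0,0,0],[0.035,-0.037,0,0,0,0],[0.035,-0.037,0,0,0,0],[0.035,-0.037,0,0,0,0],[0.035,-0.037,0,0,0,0],[0.035,-0.037,0,0,0,0],[0.035,-0.037,0,0,0,0]]]'

```text
clock: 19.02
position: [0.5551, 0.1771, 0.2668]
ee_rot: [-3.008, -0.905, 0.003]
force: [0.7, 0.4, -0.9]
width: 0.427
gripper_force: 15.0
```

Request:
arm_command --targets '[[[0.035,-0.037,0,0,0,0],[0.035,-0.037,0,0,0,0],[0.015,-0.016,0,0,0,0],[0,0,0,0,0,0.156],[0,0,0,0,0,0.156],[0,0,0,0,0,0],[0,0,0,0,0,0]]]'

```text
clock: 19.9
position: [0.5766, 0.2968, 0.2674]
ee_rot: [3.112, 0.431, -0.002]
force: [-0.7, -0.3, -1.2]
width: 0.436
gripper_force: 15.0
```

```bash
python3 plan.py .576 .2983 .232 -74.4
```

```text
pos [0.5766 0.2968 0.2674] shift(now) [-0.0001 -0.0016  0.0354] turn [0.0001 0.0011 0.003 ] shift(after turn) [-0.0001 -0.0016  0.0354] j [-1.12  0.59  0.94  1.53 -0.49  1.28 -1.41] F [-0.7 -0.3 -1.2] w 40.0 clk 19.9 yaw -74.23
```

Port mouth is at about z = 0.116 and the tip at TCP − 0.107. I go to 10 mm above the port and compare the stem with the boss in one camera.

Request:
arm_command --targets '[[[0,-0.0016,0.01,0,0,0.003],[0,0,0.015,0,0,0],[0,0,0.008,0,0,0],[0,0,0,0,0,0],[0,0,0,0,0,0]]]'

```text
clock: 20.52
position: [0.5763, 0.2989, 0.2349]
ee_rot: [-3.113, -0.422, 0.0]
force: [0.3, 0.1, -1.5]
width: 0.425
gripper_force: 15.0
```

```bash
python3 plan.py .576 .2983 .22 -74.4; python3 - <<'E'
from h import *
from cell import arm
b=arm.get_image("scene");pickle.dump(b,open("s6.pkl","wb"))
P=cloud(b);z=P[...,2]
m=np.zeros(z.shape,bool);m[90:220,380:470]=1
near=m&(np.hypot(P[...,0]-.578,P[...,1]-.300)<.03)
k=near&(z>.135)&(z<.19);p=P[k]
print("stem",k.sum(),p.mean(0),np.polyfit(p[:,2],p[:,0],1)[0],np.polyfit(p[:,2],p[:,1],1)[0],"min z",z[near&(z>.121)].min())
k=near&(z>.113)&(z<.1195);r=cv2.minAreaRect((P[k][:,:2]*1000).astype(np.float32));print("boss",r,np.median(z[k]))
d=np.array(b["xyz"])-[.576,.298,.12];print("towards cam",d/np.hypot(d[0],d[1]))
cv2.imwrite("pics/port.png",cv2.resize(b["pixels"][100:220,370:490,::-1],(600,600),interpolation=2))
E
```

```text
pos [0.5763 0.2989 0.2349] shift(now) [-0.0005  0.0005  0.0149] turn [-0.0002  0.0002 -0.0026] shift(after turn) [-0.0005  0.0005  0.0149] j [-1.12  0.61  0.92  1.57 -0.51  1.22 -1.4 ] F [ 0.3  0.1 -1.5] w 39.0 clk 20.5 yaw -74.55
stem 68 [0.57982695 0.29758233 0.16442025] -0.009750075908231492 -0.025411907636322548 min z 0.1290547750201254
boss ((578.7554321289062, 299.9481201171875), (29.0976505279541, 29.764801025390625), 15.51452922821045) 0.1177430865795781
towards cam [ 0.80909549 -0.5876772   0.745486  ]
```

View pics/port.png

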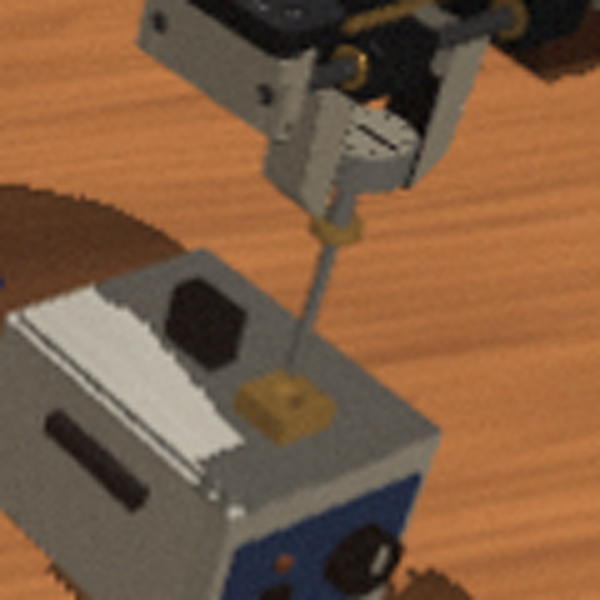

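The stem is over the hole within about 1 mm (stem tip at crop (290,365), hole at (295,397)). I ease it down.

Request:
arm_command --targets '[[[0.0003,0.0003,0.002,0,0,-0.002],[0,0,0.002,0,0,0],[0,0,0.002,0,0,0],[0,0,0.002,0,0,0],[0,0,0.002,0,0,0],[0,0,0.002,0,0,0],[0,0,0.002,0,0,0],[0,0,0.002,0,0,0],[0,0,0,0,0,0]]]'

```text
clock: 21.7
position: [0.5764, 0.2987, 0.2185]
ee_rot: [-3.113, -0.425, 0.001]
force: [-0.0, -0.6, -1.5]
width: 0.428
gripper_force: 15.0
```

```bash
python3 plan.py .5766 .2987 .1537 -74.4
```

```text
pos [0.5764 0.2987 0.2185] shift(now) [0.0002 0.0001 0.0648] turn [-0.0002  0.0008 -0.0005] shift(after turn) [0.0002 0.0001 0.0648] j [-1.11  0.63  0.91  1.59 -0.53  1.19 -1.39] F [-0.  -0.6 -1.5] w 39.3 clk 21.7 yaw -74.43
```

No contact force, and the tip is already 4 to 5 mm inside. I continue.

Request:
arm_command --targets '[[[0,0,0.002,0,0,0],[0,0,0.003,0,0,0],[0,0,0.003,0,0,0],[0,0,0.003,0,0,0],[0,0,0.003,0,0,0],[0,0,0.003,0,0,0],[0,0,0.003,0,0,0],[0,0,0.003,0,0,0],[0,0,0.003,0,0,0],[0,0,0.002,0,0,0]]]'

```text
clock: 22.95
position: [0.5764, 0.2987, 0.1905]
ee_rot: [-3.113, -0.426, 0.001]
force: [0.8, 0.5, -1.0]
width: 0.43
gripper_force: 15.0
```

```bash
python3 plan.py .5766 .2987 .1537 -74.4
```

```text
pos [0.5764 0.2987 0.1905] shift(now) [0.0002 0.0001 0.0368] turn [-0.0002  0.0007 -0.0005] shift(after turn) [0.0002 0.0001 0.0368] j [-1.1   0.65  0.89  1.62 -0.55  1.13 -1.37] F [ 0.8  0.5 -1. ] w 39.5 clk 22.9 yaw -74.43
```

Request:
arm_command --targets '[[[0,0,0.003,0,0,0],[0,0,0.004,0,0,0],[0,0,0.004,0,0,0],[0,0,0.004,0,0,0],[0,0,0.004,0,0,0],[0,0,0.004,0,0,0],[0,0,0.004,0,0,0],[0,0,0.003,0,0,0],[0,0,0.002,0,0,0],[0,0,0.001,0,0,0]]]'

```text
clock: 24.2
position: [0.5765, 0.2987, 0.1577]
ee_rot: [-3.112, -0.425, 0.001]
force: [-0.4, 0.1, -2.0]
width: 0.432
gripper_force: 15.0
```

Request:
arm_command --targets '[[[0,0,0.001,0,0,0],[0,0,0.001,0,0,0],[0,0,0.0005,0,0,0],[0,0,0,0,0,0]]]'

```text
clock: 24.7
position: [0.5765, 0.2987, 0.1552]
ee_rot: [-3.112, -0.425, 0.001]
force: [0.3, 0.7, -1.1]
width: 0.429
gripper_force: 15.0
```

```bash
python3 plan.py .5766 .2987 .1537 -74.4
```

```text
pos [0.5765 0.2987 0.1552] shift(now) [0.0001 0.0001 0.0015] turn [-0.0003  0.0006 -0.0006] shift(after turn) [0.0001 0.0001 0.0015] j [-1.09  0.69  0.87  1.66 -0.58  1.07 -1.34] F [ 0.3  0.7 -1.1] w 39.4 clk 24.7 yaw -74.43
```

Request:
arm_command --targets '[[[0,0,0.0005,0,0,0],[0,0,0.0005,0,0,0],[0,0,0.0003,0,0,0],[0,0,0,0,0,0],[0,0,0,0,0,0]]]'

```text
clock: 25.32
position: [0.5765, 0.2987, 0.1539]
ee_rot: [-3.112, -0.425, 0.001]
force: [-0.1, 0.3, -1.1]
width: 0.432
gripper_force: 15.0
```

Request:
arm_command --targets '[[[0,0,0.0004,0,0,0],[0,0,0,0,0,0],[0,0,0,0,0,0]]]'

```text
clock: 25.7
position: [0.5766, 0.2988, 0.1537]
ee_rot: [-3.112, -0.425, 0.0]
force: [-1.0, -0.6, 1.9]
width: 0.429
gripper_force: 15.0
```

The collar has touched (force −1.1 → +1.9 N). I release and back off.

Request:
arm_command --targets '[[[0,0,0,0,0,0],[0,0,0,0,0,0],[0,0,0,0,0,0],[0,0,0,0,0,0],[0,0,-0.01,0,0,0],[0,0,-0.03,0,0,0],[0,0,-0.03,0,0,0],[0,0,-0.03,0,0,0]]]' --jaw 0.065

```text
clock: 26.7
position: [0.5766, 0.2986, 0.2553]
ee_rot: [-3.112, -0.425, -0.0]
force: [0.0, 0.3, 0.4]
width: 0.708
gripper_force: 0.0
```

Request:
arm_command --targets '[[[0,0.03,-0.01,0,0,0],[0,0.05,0,0,0,0],[0,0.05,0,0,0,0],[0,0.05,0,0,0,0],[0,0.05,0,0,0,0],[0,0.03,0,0,0,0],[0,0,0,0,0,0],[0,0,0,0,0,0]]]'

```text
clock: 27.7
position: [0.6463, 0.049, 0.2638]
ee_rot: [-3.112, -0.426, 0.001]
force: [-0.6, 0.8, 0.2]
width: 0.711
gripper_force: 0.0
```

```bash
python3 - <<'E'
from h import *
from cell import arm
a=arm.get_image("top");b=arm.get_image("scene")
for n,i in(("top",a),("scene",b)):
    P=cloud(i);z=P[...,2];k=(np.hypot(P[...,0]-.577,P[...,1]-.299)<.04)&(z>.152)
    p=P[k&(z>.156)];print(n,"dial",cv2.minAreaRect((P[k][:,:2]*1000).astype(np.float32))[:2],np.median(p[:,2]),
      np.linalg.lstsq(np.c_[p[:,:2],np.ones(len(p))],p[:,2],rcond=None)[0][:2])
    k=(np.hypot(P[...,0]-.53,P[...,1]-.285)<.08)&(z>.1025)&(z<.109);p=P[k];print(" plate",np.median(p[:,2]),np.linalg.lstsq(np.c_[p[:,:2],np.ones(len(p))],p[:,2],rcond=None)[0][:2])
cv2.imwrite("pics/end.png",np.hstack([cv2.resize(x[:,:,::-1],(400,400),interpolation=2) for x in(a["pixels"][170:290,100:220],b["pixels"][120:240,340:460])]))
s=arm.observe();print(s["clock"],s["position"],s["width"],s["force"])
E
```

```text
top dial ((582.6024780273438, 310.4772644042969), (8.974282264709473, 29.2957706451416)) 0.16045914958037272 [-0.0889886  -0.22750454]
 plate 0.10481713144252869 [ 0.03158558 -0.01850946]
scene dial ((580.0475463867188, 297.7740478515625), (36.524967193603516, 40.084930419921875)) 0.16287284098027144 [-0.07612159  0.06903006]
 plate 0.10637475654855627 [-0.00149137  0.00722826]
27.8 [0.64622172 0.04994998 0.2634762 ] 0.708364351816234 [-0.7815403  -0.20978805  0.41590633]
```

View pics/end.png

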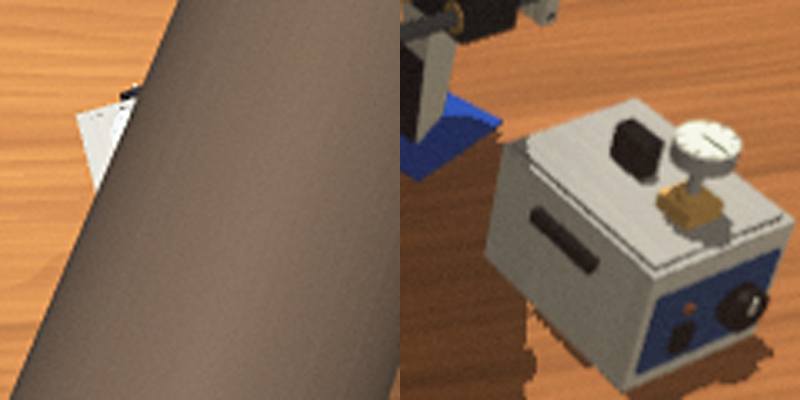

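The scene view shows the lid flat, with the thermometer upright in the port and its collar on the boss (crop 690,205). The gripper is clear, so I hand it in.

```bash
python3 -c "
from cell import arm;print(arm.sign_off())"
```

```text
the job is handed in; nothing more can be done
None
```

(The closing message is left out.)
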